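Stand the wide bit case's cover upright

ROBOT

A 7-joint arm with a two-finger parallel gripper is mounted at the origin on the work surface. World frame = base frame: x ahead of the robot, y to its left, z up, the work surface at z = 0. Lengths are in m, angles in rad, forces in N, time in s.
With the tool pointing down it reaches from about 0.425 to 0.95 m from the base axis. Payload 4.7 kg.
Tool frame: the origin (TCP) lies midway between the tips of the shut fingers; the grasp point (between the pads) lies 19 mm behind it; z points along the fingers, y is the direction in which the jaws open and shut (so a half turn about z gives the same grasp; the last joint's range is limited). The gripper opens to 87 mm and grips with 3 to 60 N. Pads are 19 mm wide; open, the fingers measure 117 mm over their backs; the gripper's body (75 mm by 190 mm) begins 51 mm behind the grasp point.
Start: joints at [-1.252, 0.469, -0.049, 1.532, 0.024, 1.141, -0.082], TCP at [0.23, 0.635, 0.223] pointing down, gripper open.
Joint ranges: [-2.59, 2.59], [-0.33, 1.99], [-1.39, 1.29], [0.1, 2.45], [-1.04, 4.18], [0.21, 1.99], [-2.66, 2.66]. Speed limits (rad/s): [2.57, 2.57, 3.14, 3.14, 3.14, 3.14, 3.14].

INTERFACE

Orientations are given as [roll, pitch, yaw] about the fixed x, y, z axes, in that order (R = Rz(yaw) Ry(pitch) Rx(roll)).
In Python, from workcell import robot gives the robot as it stands.
- The arm moves only by the tool drive_tool, never from a script. Its argument "steps" is one flat list of numbers, 7 for each row, row after row: the shift along the world's x, y, z in units of 200 mm (1.0 is 200 mm), then the turn, a rotation vector about the world's x, y, z in units of 0.5 rad (1.0 is 0.5 rad), then the gripper's target within -1 to 1 (fully open at 1, half-way at 0, shut at -1). A call has 1 to 12 rows; each row shifts and turns the commanded pose from where the row before left it; what a row does not reach is not made up. A row lasts 1/8 s, in which the tool goes at most 62.5 mm and 10.7 degrees, less where a joint would pass 70% of its speed; a pose out of reach is approached as far as the arm can. A call with a number of a shift or a turn outside -1 to 1 is refused whole. A call with a gripper value outside its range is refused whole. The fingers move at their own pace and stop on an object; "force" is the grip in N (left out, the last holds). Time passes only in rows, so rows that do not move let the fingers close. It gives the time, the measured TCP pose, the force and the opening at its end, in the units of the state.
- robot.observe(): the state, without advancing time (a new reading comes with each control period).
- robot.read_camera(name): name is "scene" or "top"; returns the picture (420x560x3 uint8, red, green, blue); there is no depth.
- robot.calibration(name): a dict with "intrinsics" (3x3 intrinsics, pixels), "eye" and "orientation" of the camera in the world. Camera axes: x right, y up, looking along -z (the intrinsics and any distortion apply to the point x, -y, -z); pixel columns grow to the right and rows downward; lengths in m; the calibration is good to about 2 mm. A picture is of the moment at which its call begins. calibration takes no time and is no camera call.
- robot.job_done(): hands the job in, once; it reports no verdict.
The state is a dict: "clock": time; "joint_positions": joint angles; "joint_vel": joint speeds; "joint_efforts": joint torques, N m; "ee_pos": TCP position; "ee_rot": TCP orientation; "wrist_force": force on the tool from outside, world axes, zero at the start; "moment": the same for the moment, N m; "opening": finger opening in m.
Only numpy, scipy, OpenCV 4.12 (cv2) and the standard library are available. Lean on these libraries where they do the work, as an engineer would, in place of code of your own. Each camera call takes 0.05 s, during which the arm holds its last target.

TASK

The two green bit cases on the bench have been left with their covers drooping half open. Fold the cover of the wider case back until it stands straight up, square to the bench, so that the bits clipped inside it can be read, and leave it standing there by itself. Leave the narrower case's cover as it is.

Things in the scene. Friction and masses are not known exactly. Their poses are not given: they have to be found in the camera images.
- wide_cover (a joint): Opening angle of the wider case's cover: 0 shut (level), growing as it opens, 1.571 straight up, 2.4 its stop; starts between 0.5 and 1.0. The hinge is stiff: the cover stays at whatever angle it is left (about 0.2 Nm turns it, 2 N at the free edge). Its inner face, towards the robot when upright, carries a black rail of steel driver bits, up to 51 mm from the hinge and 8 mm proud.
- wide_hinge (a point): Middle of the wider case's hinge line, 55 mm above the bench, at the rear rim. The case is a green open-topped plastic box 110 mm deep (x), 200 mm wide (y), 55 mm high, fixed to the bench. Axes fixed to the case: x from front to rear (roughly away from the robot), y along the hinge, z up. The case's rear face is at x = +3 mm, its front face at x = -107 mm.
- wide_edge (a point): Middle of the free edge of the wider case's cover, a green plastic panel 200 mm wide, 100 mm from hinge line to free edge, 5 mm thick, with an 8 mm round bead along that edge. It moves with the cover: shut, it is 100 mm in front of the hinge; upright, 100 mm above it. Shut, its axes are parallel to the case's.
- narrow_edge (a point): Middle of the free edge of the other case's cover, to be left alone. That case is the same in every way but 120 mm wide; its cover also starts half open, between 0.5 and 1.0 rad. It may be left or right of the wider one.
Things that resemble listed ones, but are neither listed nor needed, are in the scene too. Leave any red look-alike of the part that bears wide_cover alone.

How it is judged:
At the end, for the whole second after the job is handed in: The wider case's cover stands upright within about 10.5 degrees (angle between 1.387 and 1.754 rad) and at rest, and the free edge of the narrower case's cover is within 15 mm of where it was (value of joint wide_cover between 1.387 and 1.754 rad and velocity of joint wide_cover between -0.05 and 0.05 rad/s and distance of narrow_edge from where it was at the start of the episode below 0.015 m); the robot touches nothing.
It fails at once if the narrower case's cover is moved (its free edge by more than 15 mm) (distance of narrow_edge from where it was at the start of the episode above 0.015 m).
It also fails if it takes over 29 s, if anything falls off the work surface, if the arm or the gripper's body presses on something with over 40 N, if the wrist force passes 120 N, or if a joint passes its speed limit or range.

## Working session

There is one attempt and no reset: what is moved stays moved. The work goes in short steps, Python scripts to look and compute and a tool call to move; the robot and the scene stay as the last step left them, time stands still between calls to the robot, and variables do not carry over. Pictures are saved under pics/ and viewed, and the job is handed in when it is done.

Besides the shell and the picture viewer there is one more tool, called after "Request:" as name(argument=value, ...), one argument or row to a line, values as JSON. drive_tool: Moves the arm, as the interface text tells. Shifts and turns lie within -1 to 1; 1 stands for 200 mm of shift or 0.5 rad of turn. Its arguments: {"type":"object","properties":{"steps":{"type":"array","items":{"type":"number"}},"force":{"type":"number"}},"required":["steps"]}

```bash
ls; mkdir -p pics; python3 - <<'E'
from workcell import robot
import cv2,numpy as np
for n in("scene","top"):
    im=robot.read_camera(n); cv2.imwrite(f"pics/{n}0.png",im[:,:,::-1]); np.save(f"pics/{n}0.npy",im)
    print(n,robot.calibration(n))
o=robot.observe();print(o)
E
```

```text
pics
scene {'intrinsics': array([[385.48789317,   0.        , 275.54011411],
       [  0.        , 385.48789317, 210.76578404],
       [  0.        ,   0.        ,   1.        ]]), 'eye': array([ 1.13662368, -0.16644495,  0.76500852]), 'orientation': array([ 0.79402843, -0.01496933,  1.0903205 ])}
top {'intrinsics': array([[531.81268725,   0.        , 284.24950913],
       [  0.        , 531.81268725, 206.60012379],
       [  0.        ,   0.        ,   1.        ]]), 'eye': array([0.31682553, 0.17733063, 1.30622986]), 'orientation': array([ 0.17041462,  0.01576732, -1.5882003 ])}
{'clock': 0.1, 'joint_positions': array([-1.25191758,  0.46936348, -0.04860807,  1.53353736,  0.02410956,
        1.14095419, -0.08229192]), 'joint_vel': array([-1.46819546e-03,  1.11560958e-03,  4.94079684e-04, -4.28564151e-03,
        2.96872373e-04, -8.78623710e-04,  1.68106593e-05]), 'joint_efforts': array([ 1.00818361e-03, -5.09170103e+01, -8.09081993e-02, -2.36828631e+01,
       -6.14987570e-02,  3.44442471e-02,  7.32576905e-05]), 'ee_pos': array([0.22985459, 0.63411914, 0.22161828]), 'ee_rot': array([-3.13991717e+00,  5.75826481e-05,  2.79386593e+00]), 'wrist_force': array([0.31860766, 0.78040208, 0.09446286]), 'moment': array([-0.02375666, -0.00155322, -0.01415603]), 'opening': 0.08719300248077885}
```

View pics/scene0.png

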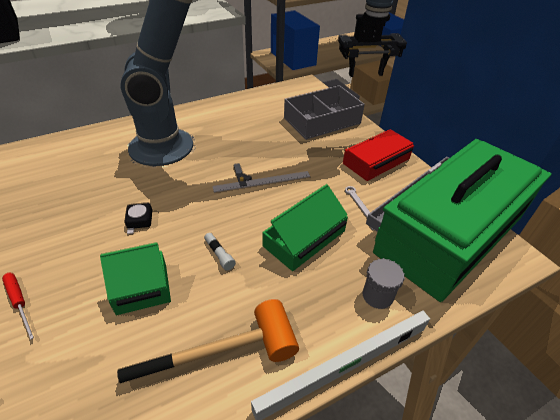

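View pics/top0.png

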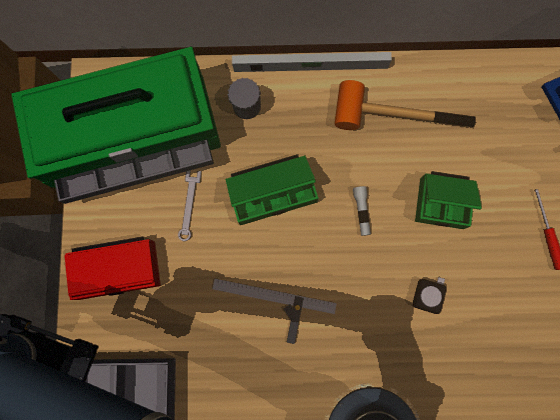

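Candidates: the wide green case at scene (305,228) / top (272,190), which is the target. The narrow green case is at scene (137,278) / top (448,200). The look-alikes are the green toolbox at scene (465,215) / top (115,115) and the red case at scene (378,155) / top (112,268). I'll check the target in a close crop.

```bash
python3 - <<'E'
import cv2,numpy as np
t=np.load("pics/top0.npy")[140:240,215:335,::-1]; s=np.load("pics/scene0.npy")[170:280,250:360,::-1]
a=cv2.resize(t,(480,400),interpolation=cv2.INTER_CUBIC); 
cv2.imwrite("pics/crop_t.png",cv2.resize(t,(720,600),interpolation=cv2.INTER_CUBIC))
cv2.imwrite("pics/crop_s.png",cv2.resize(s,(600,600),interpolation=cv2.INTER_CUBIC))
E
```

```text
(no output)
```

View pics/crop_t.png

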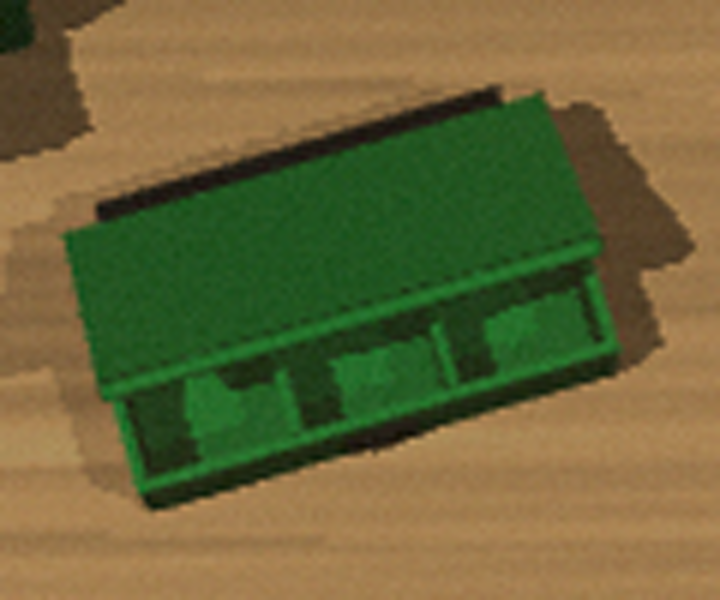

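View pics/crop_s.png

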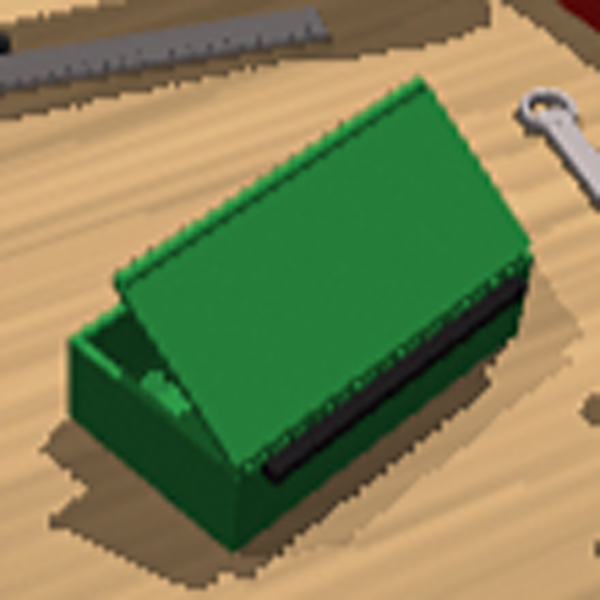

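The crops confirm the wide case. In top, the cover's hinge corners are at about (226,179) and (305.5,156), and its free-edge corners at about (232.5,205.5) and (315,181). In scene, the free edge runs from (271.6,221.3) to (327,184.7), with hinge corners at (293.6,255.8) and (347.2,214.9).

```bash
cat > h.py <<'E'
import numpy as np,cv2
from scipy.spatial.transform import Rotation as R
from workcell import robot
def ray(n,u,v):
    c=robot.calibration(n);K=c["intrinsics"]
    d=np.linalg.solve(K,[u,v,1.]); d=R.from_euler('xyz',c["orientation"]).apply([d[0],-d[1],-d[2]])
    return np.array(c["eye"]),d/np.linalg.norm(d)
def plane(n,u,v,z):
    e,d=ray(n,u,v); return e+d*(z-e[2])/d[2]
def tri(a,b):
    e1,d1=ray("top",*a);e2,d2=ray("scene",*b)
    s=np.linalg.lstsq(np.c_[d1,-d2],e2-e1,rcond=None)[0]
    p,q=e1+s[0]*d1,e2+s[1]*d2
    return (p+q)/2,np.linalg.norm(p-q)
def proj(n,P):
    c=robot.calibration(n);q=R.from_euler('xyz',c["orientation"]).inv().apply(np.asarray(P)-c["eye"])
    k=c["intrinsics"]@[q[0],-q[1],-q[2]];return k[:2]/k[2]
E
python3 - <<'E'
from h import *
np.set_printoptions(precision=4,suppress=True)
T=lambda x,y:(215+(x+.5)/6-.5,140+(y+.5)/6-.5)
k=110/600
S=lambda x,y:(250+(x+.5)*k-.5,170+(y+.5)*k-.5)
P={}
for n,a,b in(("freeL",(103,392),(422,78)),("freeR",(601,246),(116,282)),("hL",(66,233),(530,245)),("hR",(543,95),(238,468))):
    p,g=tri(T(*a),S(*b));P[n]=p;print(n,p,g,plane("top",*T(*a),.055),plane("scene",*S(*b),.055))
for n,a in(("frontL rim",(145,490)),("frontR rim",(617,350))): P[n]=plane("top",*T(*a),.055);print(n,P[n])
f=(P["freeL"]+P["freeR"])/2;h=(P["hL"]+P["hR"])/2
print("free",f,"hinge",h,np.linalg.norm(P["freeL"]-P["freeR"]),np.linalg.norm(P["hL"]-P["hR"]),np.linalg.norm(f-h))
w=P["hL"]-P["hR"];print("yaw y-axis dir",np.arctan2(-w[0],w[1]));w=P["freeL"]-P["freeR"];print(np.arctan2(-w[0],w[1]))
w=P["frontL rim"]-P["frontR rim"];print(np.arctan2(-w[0],w[1]),np.linalg.norm(w))
yaw=np.arctan2(-w[0],w[1])
# angle
d=f-h; print("angle",np.arctan2(d[2],np.hypot(d[0],d[1])))
# narrow case rough
print("narrow",[plane("top",u,v,.055) for u,v in((425,174),(472,178))],"toolbox corner",plane("top",215,150,.15))
print(robot.observe()["ee_rot"])
E
```

```text
freeL [0.5281 0.3118 0.117 ] 2.844380592194517e-06 [0.5391 0.3188 0.055 ] [0.4699 0.3576 0.055 ]
freeR [0.5811 0.1217 0.1153] 5.0989149421624876e-05 [0.5945 0.1188 0.055 ] [0.5296 0.1485 0.055 ]
hL [0.6024 0.3323 0.0622] 0.0012096911317870515 [0.6044 0.3337 0.055 ] [0.5967 0.3368 0.055 ]
hR [0.6562 0.1415 0.061 ] 0.0016157200822667951 [0.6575 0.1406 0.055 ] [0.6524 0.1449 0.055 ]
frontL rim [0.4993 0.3022 0.055 ]
frontR rim [0.552  0.1136 0.055 ]
free [0.5546 0.2168 0.1161] hinge [0.6293 0.2369 0.0616] 0.1974247125988148 0.19827295919437612 0.09465501591535433
yaw y-axis dir 0.2748761590785921
0.27200393606779044
0.27234747536343074 0.1957915220909774
angle 0.6144179764143409
narrow [array([ 0.6051, -0.1462,  0.055 ]), array([ 0.593 , -0.2578,  0.055 ])] toolbox corner [0.6486 0.3458 0.15  ]
[-3.1399  0.0001  2.7939]
```

Request:
drive_tool(
  steps=[0.14,-0.215,0.03,0,0,-0.19,0.2,0.14,-0.215,0.03,0,0,-0.19,0.2,0.14,-0.215,0.03,0,0,-0.19,0.2,0.14,-0.215,0.03,0,0,-0.19,0.2,0.14,-0.215,0.02,0,0,-0.19,0.2,0.14,-0.215,0.02,0,0,-0.19,0.2,0.14,-0.215,0.02,0,0,-0.19,0.2,0.14,-0.215,0.02,0,0,-0.19,0.2,0.14,-0.215,0.02,0,0,-0.19,0.2,0.14,-0.215,0.02,0,0,-0.19,0.2,0,0,0,0,0,0,0.2],
  force=10,
)

```text
clock: 1.48
ee_pos: [0.5122, 0.1997, 0.2708]
ee_rot: [3.141, 0.002, 1.835]
wrist_force: [0.3, 0.1, 0.0]
opening: 0.0524
```

Request:
drive_tool(
  steps=[0,0,-0.05,0.068,-0.24,0,0.2,0,0.01,-0.1,0.068,-0.24,0,0.2,0,0.01,-0.1,0.068,-0.24,0,0.2,0,0,-0.1,0.068,-0.24,0,0.2,0,0,0,0,0,0,0.2],
)

```text
clock: 2.1
ee_pos: [0.5055, 0.2079, 0.1971]
ee_rot: [2.651, 0.001, 1.847]
wrist_force: [0.3, 0.1, 0.7]
opening: 0.052
```

```bash
python3 - <<'E'
from h import *
np.set_printoptions(precision=4,suppress=True)
o=robot.observe();print(o["ee_pos"],R.from_euler('xyz',o["ee_rot"]).as_matrix(),o["joint_positions"])
t=robot.read_camera("top");s=robot.read_camera("scene")
a=cv2.resize(t[120:270,190:340],(400,400));b=cv2.resize(s[130:280,230:380],(400,400))
cv2.imwrite("pics/p1.png",np.hstack([a,b])[:,:,::-1])
E
```

```text
[0.5055 0.2079 0.1971] [[-0.273   0.8486  0.4531]
 [ 0.962   0.2411  0.1279]
 [-0.0007  0.4708 -0.8822]] [-0.8561  0.0873  0.3401  2.231   0.2488  0.3619 -0.4598]
```

View pics/p1.png

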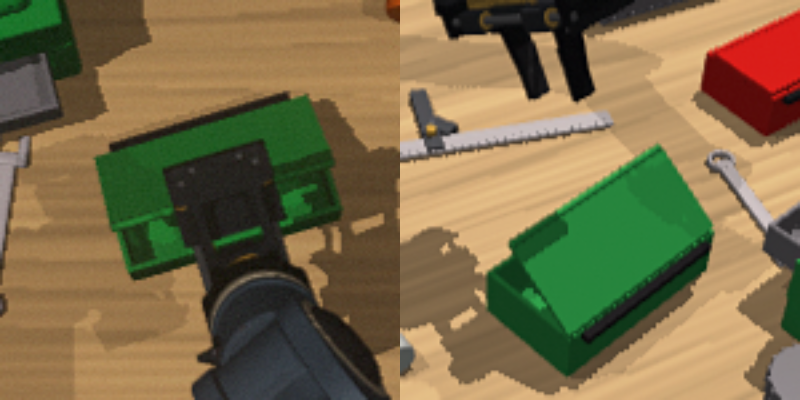

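Request:
drive_tool(
  steps=[0.06,0,-0.09,0,0,0,0.2,0.06,0.005,-0.09,0,0,0,0.2,0.055,0.015,-0.105,0,0,0,0.2,0.055,0.015,-0.105,0,0,0,0.2,0.05,0.015,-0.1,0,0,0,0.2,0,0,0,0,0,0,0.2],
)

```text
clock: 2.95
ee_pos: [0.5604, 0.2135, 0.114]
ee_rot: [2.652, 0.01, 1.841]
wrist_force: [-0.2, -0.1, -0.4]
opening: 0.0523
```

```bash
python3 - <<'E'
from h import *
np.set_printoptions(precision=4,suppress=True)
o=robot.observe();print(o["ee_pos"],o["joint_positions"],o["wrist_force"])
s=robot.read_camera("scene")
b=cv2.resize(s[130:280,230:380],(600,600))
cv2.imwrite("pics/p2.png",b[:,:,::-1])
E
```

```text
[0.5604 0.2135 0.114 ] [-0.4171  0.3157 -0.0902  2.1808  0.7074  0.2191 -0.8841] [-0.2302 -0.1212 -0.4011]
```

View pics/p2.png

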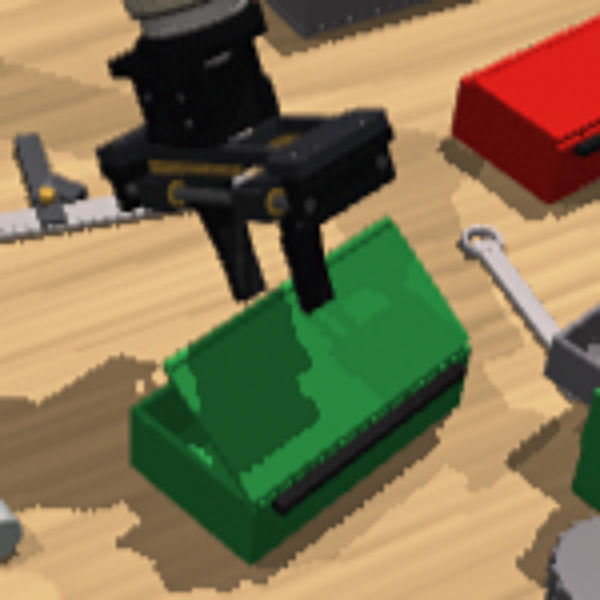

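Request:
drive_tool(
  steps=[0,0.01,-0.01,-0.04,0.15,0,0.2,0,0.01,-0.03,-0.04,0.15,0,0.2,0,0,0,0,0,0,0.2],
)

```text
clock: 3.38
ee_pos: [0.5599, 0.2187, 0.107]
ee_rot: [2.804, 0.007, 1.843]
wrist_force: [0.2, 0.6, -1.3]
opening: 0.0524
```

```bash
python3 - <<'E'
from h import *
np.set_printoptions(precision=4,suppress=True)
o=robot.observe();print(o["ee_pos"],o["joint_positions"],o["wrist_force"])
s=robot.read_camera("scene")
b=cv2.resize(s[130:280,230:380],(600,600))
cv2.imwrite("pics/p3.png",b[:,:,::-1])
E
```

```text
[0.5599 0.2187 0.107 ] [-0.2158  0.3741 -0.3243  2.0629  0.4838  0.4356 -0.6374] [ 0.2321  0.5979 -1.3077]
```

View pics/p3.png

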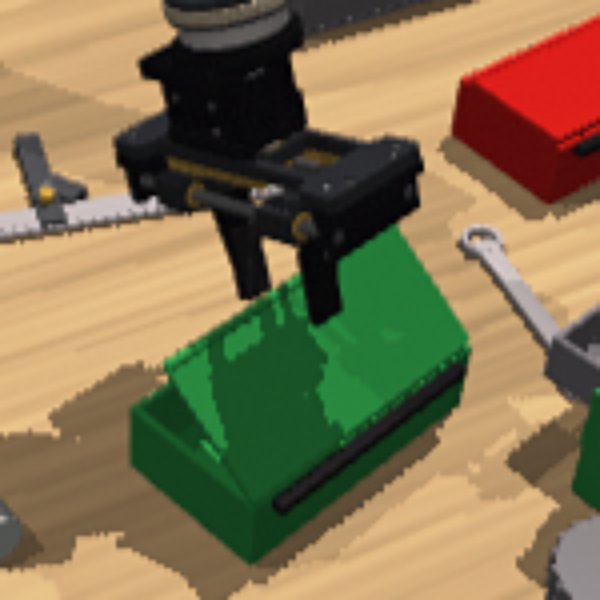

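Request:
drive_tool(
  steps=[0.0575,0.015,0.03,-0.03,0.1,0,0.2,0.0575,0.015,0.03,-0.03,0.11,0,0.2,0.0575,0.015,0.02,-0.03,0.11,0,0.2,0.0575,0.015,0.015,-0.03,0.11,0,0.2,0.0575,0.015,0.01,-0.03,0.11,0,0.2,0.0575,0.015,0.01,-0.03,0.11,0,0.2,0,0,0,0,0,0,0.2,0,0,0,0,0,0,0.2],
)

```text
clock: 4.42
ee_pos: [0.6258, 0.2359, 0.1282]
ee_rot: [-3.139, 0.008, 1.849]
wrist_force: [-1.5, 0.0, -0.6]
opening: 0.0523
```

```bash
python3 - <<'E'
from h import *
np.set_printoptions(precision=4,suppress=True)
o=robot.observe();print(o["ee_pos"],R.from_euler('xyz',o["ee_rot"]).as_matrix()[:,1:],o["wrist_force"])
s=robot.read_camera("scene")
b=cv2.resize(s[130:280,230:380],(600,600))
cv2.imwrite("pics/p4.png",b[:,:,::-1])
E
```

```text
[0.6258 0.2359 0.1282] [[ 0.9616 -0.0006]
 [ 0.2743 -0.008 ]
 [-0.0028 -1.    ]] [-1.4846  0.047  -0.633 ]
```

View pics/p4.png

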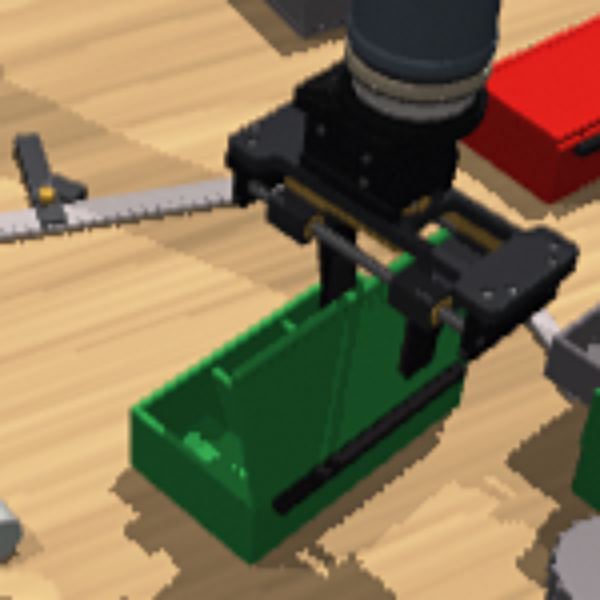

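Request:
drive_tool(
  steps=[0.014,0.004,0,0,0,0,0,0,0,0,0,0,0,-0.5,0,0,0,0,0,0,-1,0,0,0,0,0,0,-1,0,0,0,0,0,0,-1,0,0,0,0,0,0,-1,0,0,0,0,0,0,-1],
  force=10,
)

```text
clock: 5.35
ee_pos: [0.6296, 0.2365, 0.1285]
ee_rot: [-3.138, 0.007, 1.847]
wrist_force: [-1.8, 0.1, 1.4]
opening: 0.0072
```

```bash
python3 - <<'E'
from h import *
np.set_printoptions(precision=4,suppress=True)
o=robot.observe();print(o["ee_pos"],o["opening"],o["wrist_force"])
s=robot.read_camera("scene")
b=cv2.resize(s[130:280,230:380],(600,600))
cv2.imwrite("pics/p5.png",b[:,:,::-1])
E
```

```text
[0.6296 0.2365 0.1285] 0.007198543155674014 [-1.7984  0.0969  1.4117]
```

View pics/p5.png

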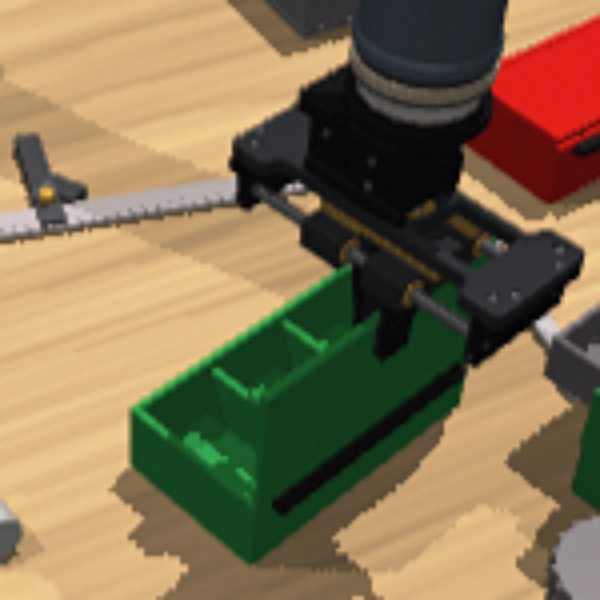

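The jaws hold the cover's edge (7.2 mm opening) and it looks upright. I'll open and lift straight up.

Request:
drive_tool(
  steps=[0,0,0,0,0,0,0.2,0,0,0,0,0,0,0.2,0,0,0,0,0,0,0.2,0,0,0,0,0,0,0.2,0,0,0.15,0,0,0,0.2,0,0,0.25,0,0,0,0.2,0,0,0.25,0,0,0,0.2,-0.2,0,0.2,0,0,0,0.2,-0.25,0,0,0,0,0,0.2,-0.25,0,0,0,0,0,0.2,0,0,0,0,0,0,0.2],
)

```text
clock: 6.78
ee_pos: [0.4861, 0.2374, 0.2992]
ee_rot: [-3.139, 0.008, 1.852]
wrist_force: [0.6, 0.2, 0.0]
opening: 0.0523
```

```bash
python3 - <<'E'
from h import *
np.set_printoptions(precision=4,suppress=True)
o=robot.observe();print(o["ee_pos"],o["opening"],o["wrist_force"],o["clock"])
s=robot.read_camera("scene");t=robot.read_camera("top")
np.save("pics/s6.npy",s);np.save("pics/t6.npy",t)
b=cv2.resize(s[170:280,250:360],(400,400),interpolation=cv2.INTER_CUBIC);a=cv2.resize(t[140:240,215:335],(400,333),interpolation=cv2.INTER_CUBIC)
cv2.imwrite("pics/p6.png",np.hstack([b,np.vstack([a,np.zeros((67,400,3),np.uint8)])])[:,:,::-1])
cv2.imwrite("pics/p7.png",s[:,:,::-1])
E
```

```text
[0.4861 0.2374 0.2992] 0.052293399067294216 [0.5807 0.1866 0.0381] 6.775
```

View pics/p6.png

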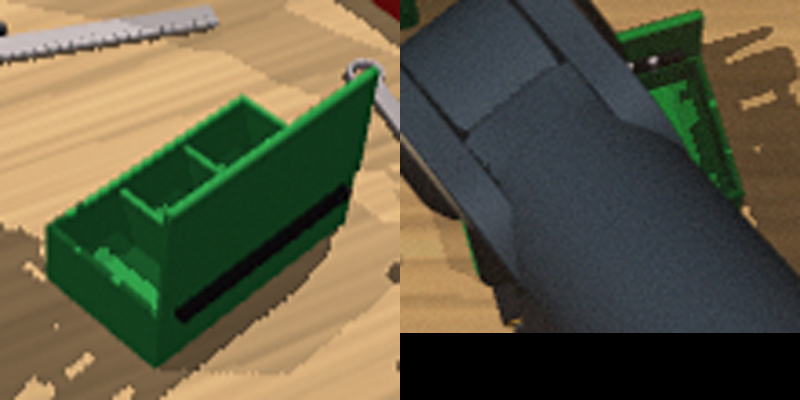

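View pics/p7.png

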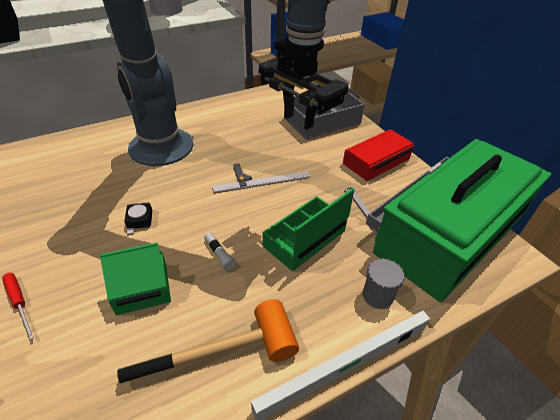

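The cover stands free. In the crop, the free-edge corners are at scene crop (378,68) and (168,213), and top crop (302,12). I'll work out the angle from these.

```bash
python3 - <<'E'
from h import *
np.set_printoptions(precision=4,suppress=True)
k=.275
L=(250+378.5*k-.5,170+68*k-.5);Rr=(250+168*k-.5,170+213*k-.5);T=(215+302.5*.3-.5,140+12*.3-.5)
H=np.array([.6287,.2368]);ex=np.array([np.cos(.273),np.sin(.273)])
l=plane("scene",*L,.158);r=plane("scene",*Rr,.158);p,g=tri(T,Rr)
print(l,r,"width",np.linalg.norm(l-r),"offset x",(l[:2]-H)@ex,(r[:2]-H)@ex,"tri R",p,g,(p[:2]-H)@ex)
for a in(1.39,1.5708,1.75):
  for y in(.1,-.1):
    ey=np.array([-ex[1],ex[0]]);q=H-.104*np.cos(a)*ex+y*ey
    print(a,y,proj("scene",[*q,.055+.104*np.sin(a)]),L if y>0 else Rr)
s0=np.load("pics/scene0.npy").astype(int);s=np.load("pics/s6.npy").astype(int)
m=[((x[...,1]>x[...,0]*1.5)&(x[...,1]>x[...,2]*1.4))[230:320,90:180] for x in(s0,s)]
print("narrow mask",m[0].sum(),m[1].sum(),[np.argwhere(x).mean(0) for x in m],(m[0]^m[1]).sum())
E
```

```text
[0.6087 0.3302 0.158 ] [0.6597 0.1413 0.158 ] width 0.19569821025074052 offset x 0.005888267610067808 0.004068105254201868 tri R [0.6583 0.1424 0.1562] 0.00028479529965109936 0.0030243429379351616
1.39 0.1 [346.7924 182.6533] (353.5875, 188.2)
1.39 -0.1 [288.3672 222.5728] (295.7, 228.075)
1.5708 0.1 [352.9334 185.8467] (353.5875, 188.2)
1.5708 -0.1 [294.4827 226.6655] (295.7, 228.075)
1.75 0.1 [358.9291 190.1395] (353.5875, 188.2)
1.75 -0.1 [300.6082 231.8897] (295.7, 228.075)
narrow mask 3550 3575 [array([46.8101, 45.0161]), array([46.6386, 44.9997])] 27
```

```bash
python3 - <<'E'
from workcell import robot
print(robot.job_done(), robot.observe()["clock"])
E
```

```text
the job is handed in; nothing more can be done
the job is handed in; nothing more can be done
```

The wide case's cover is standing upright on its own, and the job is handed in. The last clock reading before the final pictures was 6.8 s, against the 29 s limit.

- **What I did:** I reached over the cover's free edge with the jaws part open and swung it up with the front finger. I then closed the jaws on the edge with the tool pointing straight down, to square it. Last, I opened them and lifted clear.
- **Cover angle:** After release, the free edge measured about 3–6 mm behind the hinge line and about 0.156 m above the bench. That is an angle of about 1.60–1.63 rad, inside the 1.387–1.754 window.
- **Narrow case:** It looks unmoved. Its mask in the scene camera shifted by less than 0.2 pixels between the first and last pictures.
- **Robot:** It was clear of everything, with the wrist force at about 0.6 N.
- **Limits of the checks:** In the last top view the arm hid most of the wide case, so the angle rests mainly on the scene camera plus one cover corner seen in both views. While I was inserting the jaws, a wrist joint came close to its lower limit and the tool stopped about 15 mm high. I reduced the tilt and carried on.

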